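# Refill the toilet-tablet feeder

## Robot

A 6-joint arm with a two-finger parallel gripper is mounted at the origin on the work surface. World frame = base frame: x ahead of the robot, y to its left, z up, the work surface at z = 0. Lengths are in m, angles in rad, forces in N, time in s.
With the tool pointing down it reaches from about 0.25 to 0.775 m from the base axis. Payload 4 kg.
Tool frame: the origin (TCP) lies at the very end of the fingers, on their centre line; the grasp point (between the pads) lies 19 mm behind it; z points along the fingers, y is the direction in which the jaws open and shut (so a half turn about z gives the same grasp; the last joint's range is limited). The gripper opens to 94 mm and grips with 3 to 60 N. Pads are 16 mm wide; open, the fingers measure 119 mm over their backs; the gripper's body (75 mm by 177 mm) begins 78 mm behind the grasp point.
Start: joints at [1.02, 0.087, 1.371, -0, 1.684, -0.103], TCP at [0.238, 0.496, 0.206] pointing down, gripper open.
Joint ranges: [-3.1, 3.1], [-0.76, 2.03], [0.27, 2.55], [-1.08, 4.22], [0.17, 2.65], [-2.57, 2.57]. Speed limits (rad/s): [2.79, 2.79, 3.14, 3.14, 3.14, 3.14].

## Interface

Orientations are given as [roll, pitch, yaw] about the fixed x, y, z axes, in that order (R = Rz(yaw) Ry(pitch) Rx(roll)).
In Python, from bench import robot, snapshot, models gives the robot as it stands.
- The arm moves only by the tool arm_command, never from a script. Its argument "commands" is text: rows parted by semicolons, each of 7 numbers parted by spaces: the shift along the tool's x, y, z in mm, then the turn, a rotation vector about the tool's x, y, z in degrees, then the opening, from 0 (shut) to 1 (fully open). In form: tx ty tz rx ry rz hand; .... A call has 1 to 12 rows; each row shifts and turns the pose as measured when the row begins, along the tool's axes as they then stand; what a row does not reach is not made up. A row lasts 1/8 s, in which the tool goes at most 62.5 mm and 10.7 degrees, less where a joint would pass 70% of its speed; a pose out of reach is approached as far as the arm can. A call is refused whole if a number of a shift passes 62.5 or a number of a turn 10.7, either way. A call with a gripper value outside its range is refused whole. The fingers move at their own pace and stop on an object; the grip force is fixed at half the most. Time passes only in rows, so rows that do not move let the fingers close. It gives the time, the measured TCP pose, the force and the opening at its end, in the units of the state.
- robot.get_obs(): the state, without advancing time (a new reading comes with each control period).
- snapshot(name): name is "scene" or "top"; returns a dict with "img" (420x560x3 uint8, blue, green, red), "camera_matrix" (3x3 intrinsics, pixels), "dist" ([k1, k2, p1, p2, k3] as OpenCV has them; the pictures are not rectified), "origin" and "rotation" of the camera in the world. Camera axes: x right, y down, z forward; pixel columns grow to the right and rows downward; lengths in m; the calibration is good to about 2 mm. A picture is of the moment at which its call begins. There is no depth.
- robot.close_job(): hands the job in, once; it reports no verdict.
Trained networks look in a picture, given as the dict that the camera call returned (one of the last four; its "shot" number tells which), for a name from the list of things; names that differ only in an ending like _2 or _b are one class to them, and where a whole thing is asked for, a point or a joint stands for the part that bears it (a point fixed in the world has none). Each returns a list of dicts, best first, with "conf" (0 to 1); they miss things now and then, are a little off and sometimes report something else, mostly with a low value. They report only what shows in the picture. A call takes as long as a camera call. They do not tell look-alikes from the thing itself.
- models.spot_in(query, picture): "bbox" ([left, top, width, height] as shares, 0 to 1, of the picture: columns of its width, rows of its height, round what is visible of it).
- models.tip_of(query, picture): "centre" ([column, row] as shares, 0 to 1, of the picture: columns of its width, rows of its height: a listed point, or the origin of a listed thing).
The state is a dict: "time": time; "joint_positions": joint angles; "qvel": joint speeds; "joint_torque": joint torques, N m; "tool_pos": TCP position; "ee_rot": TCP orientation; "wrist_force": force on the tool from outside, world axes, zero at the start; "wrist_torque": the same for the moment, N m; "width": finger opening in m.
Only numpy, scipy, OpenCV 4.12 (cv2) and the standard library are available. Lean on these libraries where they do the work, as an engineer would, in place of code of your own. Each camera call takes 0.05 s, during which the arm holds its last target. There are 200 camera calls.

## Task

Refill the tablet feeder: move every small worn stub from its tray into the white soap dish, and put exactly four of the large fresh tablets into the tray, each lying flat on its floor, leaving the spare fresh tablets lying flat on the ledge. Only when that is done, swing the feeder's sprung lever all the way to its stop and let it spring back. Do not tip or shove the other toiletries.

Things in the scene. Friction and masses are not known exactly. Their poses are not given: they have to be found in the camera images.
- tab0: fresh cleaning tablet: pale flat round puck, 42 mm diameter, 20 mm thick, 40 g nominal. Origin at the puck's centre (10 mm above what it lies on), z along its axis. Starts flat on the ledge. One of six
- tab1: fresh cleaning tablet: pale flat round puck, 42 mm diameter, 20 mm thick, 40 g nominal. Origin at the puck's centre (10 mm above what it lies on), z along its axis. Starts flat on the ledge. One of six
- tab2: fresh cleaning tablet: pale flat round puck, 42 mm diameter, 20 mm thick, 40 g nominal. Origin at the puck's centre (10 mm above what it lies on), z along its axis. Starts flat on the ledge. One of six
- tab3: fresh cleaning tablet: pale flat round puck, 42 mm diameter, 20 mm thick, 40 g nominal. Origin at the puck's centre (10 mm above what it lies on), z along its axis. Starts flat on the ledge. One of six
- tab4: fresh cleaning tablet: pale flat round puck, 42 mm diameter, 20 mm thick, 40 g nominal. Origin at the puck's centre (10 mm above what it lies on), z along its axis. Starts flat on the ledge. One of six
- tab5: fresh cleaning tablet: pale flat round puck, 42 mm diameter, 20 mm thick, 40 g nominal. Origin at the puck's centre (10 mm above what it lies on), z along its axis. Starts flat on the ledge. One of six
- stub0: worn tablet stub: same pale material, small round puck, 26 mm diameter, 14 mm thick, about 14 g. Origin at its centre, z along its axis. Starts flat on the feeder's tray floor. Two to four of the four exist in a run (None if absent)
- stub1: worn tablet stub: same pale material, small round puck, 26 mm diameter, 14 mm thick, about 14 g. Origin at its centre, z along its axis. Starts flat on the feeder's tray floor. Two to four of the four exist in a run (None if absent)
- stub2: worn tablet stub: same pale material, small round puck, 26 mm diameter, 14 mm thick, about 14 g. Origin at its centre, z along its axis. Starts flat on the feeder's tray floor. Two to four of the four exist in a run (None if absent)
- stub3: worn tablet stub: same pale material, small round puck, 26 mm diameter, 14 mm thick, about 14 g. Origin at its centre, z along its axis. Starts flat on the feeder's tray floor. Two to four of the four exist in a run (None if absent)
- feeder: tablet feeder fixed to the ledge, 130 mm along x, 310 along y. Origin on the ledge under its middle. Open tray: grey floor 12 mm above the ledge, x -60 to 60, y -150 to 85 mm; 5 mm thick white rims on both long sides and the -y end, tops 24 mm above the ledge; the +y end is the white housing: y 85 to 155, x -65 to 65 mm, top 55 mm above the ledge, lever on top
- lever (a joint): sprung feed lever on top of the housing, swinging level about an upright axle: 0 rad at rest, 1.05 at its stop, growing clockwise seen from above (post moves to the feeder's +y). Springs back when let go: about 0.1 N m at rest, 0.31 N m at the stop (2 to 5 N at the post)
- lever_post (a point): middle of the lever's upright black post (14 mm diameter, 61 to 99 mm above the ledge, this point at 80 mm), 60 mm from the axle. At rest 52 mm to -x and 30 mm to -y of the axle; at the stop 52 mm to -x and 30 mm to +y (feeder's axes). The flat steel arm reaches up to 66 mm above the ledge
- lever_hinge (a point): point on the lever's upright axle, 80 mm above the ledge, 35 mm to +x and 125 mm to +y of the feeder's origin; its axes are the feeder's
- dish: white ceramic soap dish, fixed to the ledge: open rectangular dish, outside 120 mm along x and 160 mm along y, walls 6 mm thick, floor 8 mm and rim 20 mm above the ledge. Origin on the ledge under its centre
- clipper: bystander: green plastic nail clipper lying on the ledge among the tablets, 62 mm along x, 13 mm wide, 16 mm high. Origin at the centre of its underside
- brush: bystander: small hard silicone brush lying bristles up among the tablets, 70 mm along x, 36 mm wide, 22 mm high. Origin at the centre of its underside
- perfume: bystander: amber glass perfume bottle at the back, 34 x 55 mm, 96 mm high. Origin at the centre of its underside, z up
- swabbox: bystander: bamboo swab box with a sliding lid at the right, 90 x 130 mm, 80 mm high. Origin at the centre of its underside
- lotion: bystander: white lotion bottle at the left, 52 mm diameter, 120 mm high. Origin at the centre of its underside, z up
Mind the look-alikes: they are no part of the job. Leave any black or red look-alike of the tab3 alone. Leave any red look-alike of the tab5 alone.

How it is judged:
On the way, in this order (a step that is already met when the one before it is completed fails the run):
1. every stub is in the soap dish, exactly four fresh tablets lie flat on the tray floor, the spares lie on the ledge (linear speed of each of tab0, tab1, tab2, tab3, tab4, tab5, stub0, stub1, stub2, stub3 below 0.02 m/s and height (world z) of each of stub0, stub1, stub2, stub3 above 0.01 m and z of each of stub0, stub1, stub2, stub3 in the frame of dish below 0.045 m and x of stub0 in the frame of dish between -0.056 and 0.056 m and y of stub0 in the frame of dish between -0.076 and 0.076 m and x of stub1 in the frame of dish between -0.056 and 0.056 m and y of stub1 in the frame of dish between -0.076 and 0.076 m and x of stub2 in the frame of dish between -0.056 and 0.056 m and y of stub2 in the frame of dish between -0.076 and 0.076 m and x of stub3 in the frame of dish between -0.056 and 0.056 m and y of stub3 in the frame of dish between -0.076 and 0.076 m and (height (world z) of tab0 below 0.015 m or (z of tab0 in the frame of feeder below 0.0265 m and x of tab0 in the frame of feeder between -0.06 and 0.06 m and y of tab0 in the frame of feeder between -0.15 and 0.085 m)) and (height (world z) of tab1 below 0.015 m or (z of tab1 in the frame of feeder below 0.0265 m and x of tab1 in the frame of feeder between -0.06 and 0.06 m and y of tab1 in the frame of feeder between -0.15 and 0.085 m)) and (height (world z) of tab2 below 0.015 m or (z of tab2 in the frame of feeder below 0.0265 m and x of tab2 in the frame of feeder between -0.06 and 0.06 m and y of tab2 in the frame of feeder between -0.15 and 0.085 m)) and (height (world z) of tab3 below 0.015 m or (z of tab3 in the frame of feeder below 0.0265 m and x of tab3 in the frame of feeder between -0.06 and 0.06 m and y of tab3 in the frame of feeder between -0.15 and 0.085 m)) and (height (world z) of tab4 below 0.015 m or (z of tab4 in the frame of feeder below 0.0265 m and x of tab4 in the frame of feeder between -0.06 and 0.06 m and y of tab4 in the frame of feeder between -0.15 and 0.085 m)) and (height (world z) of tab5 below 0.015 m or (z of tab5 in the frame of feeder below 0.0265 m and x of tab5 in the frame of feeder between -0.06 and 0.06 m and y of tab5 in the frame of feeder between -0.15 and 0.085 m)) and ((height (world z) of each of tab0, tab1 below 0.015 m and height (world z) of each of tab2, tab3, tab4, tab5 above 0.0175 m) or (height (world z) of each of tab0, tab2 below 0.015 m and height (world z) of each of tab1, tab3, tab4, tab5 above 0.0175 m) or (height (world z) of each of tab0, tab3 below 0.015 m and height (world z) of each of tab1, tab2, tab4, tab5 above 0.0175 m) or (height (world z) of each of tab0, tab4 below 0.015 m and height (world z) of each of tab1, tab2, tab3, tab5 above 0.0175 m) or (height (world z) of each of tab0, tab5 below 0.015 m and height (world z) of each of tab1, tab2, tab3, tab4 above 0.0175 m) or (height (world z) of each of tab1, tab2 below 0.015 m and height (world z) of each of tab0, tab3, tab4, tab5 above 0.0175 m) or (height (world z) of each of tab1, tab3 below 0.015 m and height (world z) of each of tab0, tab2, tab4, tab5 above 0.0175 m) or (height (world z) of each of tab1, tab4 below 0.015 m and height (world z) of each of tab0, tab2, tab3, tab5 above 0.0175 m) or (height (world z) of each of tab1, tab5 below 0.015 m and height (world z) of each of tab0, tab2, tab3, tab4 above 0.0175 m) or (height (world z) of each of tab2, tab3 below 0.015 m and height (world z) of each of tab0, tab1, tab4, tab5 above 0.0175 m) or (height (world z) of each of tab2, tab4 below 0.015 m and height (world z) of each of tab0, tab1, tab3, tab5 above 0.0175 m) or (height (world z) of each of tab2, tab5 below 0.015 m and height (world z) of each of tab0, tab1, tab3, tab4 above 0.0175 m) or (height (world z) of each of tab3, tab4 below 0.015 m and height (world z) of each of tab0, tab1, tab2, tab5 above 0.0175 m) or (height (world z) of each of tab3, tab5 below 0.015 m and height (world z) of each of tab0, tab1, tab2, tab4 above 0.0175 m) or (height (world z) of each of tab4, tab5 below 0.015 m and height (world z) of each of tab0, tab1, tab2, tab3 above 0.0175 m))), for 0.2 s.
2. the lever is swung to its stop (beyond 0.95 rad) (value of joint lever above 0.95 rad), for 0.1 s.
3. the lever is let go and has sprung back (below 0.1 rad) (value of joint lever below 0.1 rad), for 0.2 s.
At the end, for the whole second after the job is handed in: All stubs inside the dish walls (centre under 45 mm high); exactly four fresh tablets flat on the tray floor (centre under 26.5 mm above the ledge, inside the tray); the other two flat on the ledge (centre below 15 mm); lever below 0.1 rad (value of joint lever below 0.1 rad and height (world z) of each of stub0, stub1, stub2, stub3 above 0.01 m and z of each of stub0, stub1, stub2, stub3 in the frame of dish below 0.045 m and x of stub0 in the frame of dish between -0.056 and 0.056 m and y of stub0 in the frame of dish between -0.076 and 0.076 m and x of stub1 in the frame of dish between -0.056 and 0.056 m and y of stub1 in the frame of dish between -0.076 and 0.076 m and x of stub2 in the frame of dish between -0.056 and 0.056 m and y of stub2 in the frame of dish between -0.076 and 0.076 m and x of stub3 in the frame of dish between -0.056 and 0.056 m and y of stub3 in the frame of dish between -0.076 and 0.076 m and (height (world z) of tab0 below 0.015 m or (z of tab0 in the frame of feeder below 0.0265 m and x of tab0 in the frame of feeder between -0.06 and 0.06 m and y of tab0 in the frame of feeder between -0.15 and 0.085 m)) and (height (world z) of tab1 below 0.015 m or (z of tab1 in the frame of feeder below 0.0265 m and x of tab1 in the frame of feeder between -0.06 and 0.06 m and y of tab1 in the frame of feeder between -0.15 and 0.085 m)) and (height (world z) of tab2 below 0.015 m or (z of tab2 in the frame of feeder below 0.0265 m and x of tab2 in the frame of feeder between -0.06 and 0.06 m and y of tab2 in the frame of feeder between -0.15 and 0.085 m)) and (height (world z) of tab3 below 0.015 m or (z of tab3 in the frame of feeder below 0.0265 m and x of tab3 in the frame of feeder between -0.06 and 0.06 m and y of tab3 in the frame of feeder between -0.15 and 0.085 m)) and (height (world z) of tab4 below 0.015 m or (z of tab4 in the frame of feeder below 0.0265 m and x of tab4 in the frame of feeder between -0.06 and 0.06 m and y of tab4 in the frame of feeder between -0.15 and 0.085 m)) and (height (world z) of tab5 below 0.015 m or (z of tab5 in the frame of feeder below 0.0265 m and x of tab5 in the frame of feeder between -0.06 and 0.06 m and y of tab5 in the frame of feeder between -0.15 and 0.085 m)) and ((height (world z) of each of tab0, tab1 below 0.015 m and height (world z) of each of tab2, tab3, tab4, tab5 above 0.0175 m) or (height (world z) of each of tab0, tab2 below 0.015 m and height (world z) of each of tab1, tab3, tab4, tab5 above 0.0175 m) or (height (world z) of each of tab0, tab3 below 0.015 m and height (world z) of each of tab1, tab2, tab4, tab5 above 0.0175 m) or (height (world z) of each of tab0, tab4 below 0.015 m and height (world z) of each of tab1, tab2, tab3, tab5 above 0.0175 m) or (height (world z) of each of tab0, tab5 below 0.015 m and height (world z) of each of tab1, tab2, tab3, tab4 above 0.0175 m) or (height (world z) of each of tab1, tab2 below 0.015 m and height (world z) of each of tab0, tab3, tab4, tab5 above 0.0175 m) or (height (world z) of each of tab1, tab3 below 0.015 m and height (world z) of each of tab0, tab2, tab4, tab5 above 0.0175 m) or (height (world z) of each of tab1, tab4 below 0.015 m and height (world z) of each of tab0, tab2, tab3, tab5 above 0.0175 m) or (height (world z) of each of tab1, tab5 below 0.015 m and height (world z) of each of tab0, tab2, tab3, tab4 above 0.0175 m) or (height (world z) of each of tab2, tab3 below 0.015 m and height (world z) of each of tab0, tab1, tab4, tab5 above 0.0175 m) or (height (world z) of each of tab2, tab4 below 0.015 m and height (world z) of each of tab0, tab1, tab3, tab5 above 0.0175 m) or (height (world z) of each of tab2, tab5 below 0.015 m and height (world z) of each of tab0, tab1, tab3, tab4 above 0.0175 m) or (height (world z) of each of tab3, tab4 below 0.015 m and height (world z) of each of tab0, tab1, tab2, tab5 above 0.0175 m) or (height (world z) of each of tab3, tab5 below 0.015 m and height (world z) of each of tab0, tab1, tab2, tab4 above 0.0175 m) or (height (world z) of each of tab4, tab5 below 0.015 m and height (world z) of each of tab0, tab1, tab2, tab3 above 0.0175 m))); the robot touches nothing.
It fails at once if the perfume or lotion bottle is tipped by more than 0.4 rad (angle between any of perfume, lotion's own z axis and vertical above 0.4 rad).
It fails at once if a bystander (clipper, brush, perfume, swab box, lotion) is shoved more than 50 mm from its place (distance of any of clipper, brush, perfume, swabbox, lotion from where it was at the start of the episode above 0.05 m).
Of stub0, stub1, stub2, stub3 only 2 to 4 are there at a start; the rules pass over those that are not, and their reading is None.
At some moment in a run one of tab0, tab1, tab2, tab3, tab4, tab5 may be knocked a few centimetres aside while the robot is not near it.
Once in a run the grip may slacken for a moment while it holds something.
It also fails if it takes over 210 s, if anything falls off the work surface, if the arm or the gripper's body presses on something with over 40 N, if the wrist force passes 120 N, or if a joint passes its speed limit or range.

## Working session

There is one attempt and no reset: what is moved stays moved. The work goes in short steps, Python scripts to look and compute and a tool call to move; the robot and the scene stay as the last step left them, time stands still between calls to the robot, and variables do not carry over. Pictures are saved under pics/ and viewed, about 12 in all and at most 16, crops included, and the job is handed in when it is done.

Besides the shell and the picture viewer there is one more tool, called after "Request:" by a JSON object that holds its "api" and its "payload", one argument or row to a line. arm_command: Moves the arm, as the interface text tells. Its arguments: {"type":"object","properties":{"commands":{"type":"string"}},"required":["commands"]}

```bash
ls; mkdir -p pics
cat > h.py <<'E'
import numpy as np, cv2
from bench import robot, snapshot, models
def ray(s,px):
    u=cv2.undistortPoints(np.array([[px]],float),s["camera_matrix"],np.array(s["dist"]))[0,0]
    return np.array(s["rotation"])@np.array([u[0],u[1],1.])
def at(s,px,z):
    d=ray(s,px);o=np.array(s["origin"]);return o+d*(z-o[2])/d[2]
def proj(s,P):
    R=np.array(s["rotation"]);rv=cv2.Rodrigues(R.T)[0];t=-R.T@np.array(s["origin"])
    return cv2.projectPoints(np.array(P,float).reshape(-1,3),rv,t,s["camera_matrix"],np.array(s["dist"]))[0][:,0]
E
python3 - <<'E'
from h import *
for n in("scene","top"):
    s=snapshot(n);cv2.imwrite(f"pics/{n}0.png",s["img"]);print(n,np.round(s["origin"],3),np.round(s["rotation"],2).tolist())
    if n=="top":
        zs=dict(tab0=.01,stub0=.019,feeder=0,lever_post=.08,lever_hinge=.08,dish=0,clipper=0,brush=0,perfume=0,swabbox=0,lotion=0)
        for q,z in zs.items():
            for d in models.tip_of(q,s)[:9]:
                px=np.array(d["centre"])*[560,420];print(q,round(d["conf"],2),px.round(),at(s,px,z)[:2].round(3))
o=robot.get_obs();print(o)
E
```

```text
pics
scene [1.102 0.087 0.965] [-2.59, -0.01, 1.76]
top [ 0.289 -0.017  1.232] [-2.91, 0.01, -1.62]Traceback (most recent call last):
  File "<stdin>", line 8, in <module>
  File "h.py", line 7, in at
    d=ray(s,px);o=np.array(s["origin"]);return o+d*(z-o[2])/d[2]
                                                            ~^^^
IndexError: invalid index to scalar variable.
```

```bash
cat > h.py <<'E'
import numpy as np, cv2
from scipy.spatial.transform import Rotation
from bench import robot, snapshot, models
def rot(r):
    r=np.array(r,float); return r if r.shape==(3,3) else Rotation.from_euler("xyz",r).as_matrix()
def ray(s,px):
    u=cv2.undistortPoints(np.array([[px]],float),np.array(s["camera_matrix"]),np.array(s["dist"]))[0,0]
    return rot(s["rotation"])@np.array([u[0],u[1],1.])
def at(s,px,z):
    d=ray(s,px);o=np.array(s["origin"]);return o+d*(z-o[2])/d[2]
def proj(s,P):
    R=rot(s["rotation"]);rv=cv2.Rodrigues(R.T)[0];t=-R.T@np.array(s["origin"])
    return cv2.projectPoints(np.array(P,float).reshape(-1,3),rv,t,np.array(s["camera_matrix"]),np.array(s["dist"]))[0][:,0]
E
python3 - <<'E'
from h import *
s=snapshot("top");cv2.imwrite("pics/top0.png",s["img"])
cv2.imwrite("pics/top0b.png",cv2.resize(s["img"],(800,600),interpolation=cv2.INTER_CUBIC))
zs=dict(tab0=.01,stub0=.019,feeder=0,lever_post=.08,lever_hinge=.08,dish=0,clipper=0,brush=0,perfume=0,swabbox=0,lotion=0)
for q,z in zs.items():
    for d in models.tip_of(q,s)[:9]:
        px=np.array(d["centre"])*[560,420];print(q,round(d["conf"],2),px.round(),at(s,px,z)[:2].round(3))
o=robot.get_obs();print(o)
E
```

```text
tab0 0.74 [283. 265.] [ 0.424 -0.034]
tab0 0.72 [367. 285.] [ 0.359 -0.26 ]
tab0 0.66 [399. 262.] [ 0.415 -0.353]
tab0 0.62 [329. 258.] [ 0.435 -0.162]
tab0 0.57 [137. 274.] [0.42  0.362]
tab0 0.55 [251. 257.] [0.449 0.051]
tab0 0.53 [153. 240.] [0.51  0.319]
tab0 0.51 [215. 262.] [0.441 0.15 ]
tab0 0.28 [110. 244.] [0.506 0.439]
stub0 0.64 [261. 200.] [0.606 0.016]
stub0 0.44 [217. 196.] [0.623 0.14 ]
stub0 0.29 [138. 276.] [0.414 0.355]
feeder 0.96 [235. 196.] [0.627 0.091]
feeder 0.74 [257. 201.] [0.611 0.028]
lever_post 0.64 [198. 198.] [0.605 0.182]
lever_hinge 0.93 [186. 177.] [0.665 0.212]
lever_hinge 0.35 [331. 258.] [ 0.426 -0.158]
dish 0.81 [361. 204.] [ 0.586 -0.265]
clipper 0.75 [111. 243.] [0.509 0.438]
clipper 0.51 [174. 273.] [0.418 0.264]
brush 0.73 [252. 255.] [0.457 0.048]
brush 0.56 [359. 253.] [ 0.447 -0.247]
perfume 0.53 [262. 155.] [0.745 0.008]
swabbox 0.9 [435. 222.] [ 0.523 -0.467]
lotion 0.73 [109. 244.] [0.509 0.444]
lotion 0.28 [235. 200.] [0.615 0.089]
{'time': 0.75, 'joint_positions': array([ 1.01987334e+00,  8.71131590e-02,  1.37064579e+00,  2.08600724e-05,
        1.68358064e+00, -1.03089902e-01]), 'qvel': array([-0.0010047 ,  0.00070225, -0.00127581, -0.00048538, -0.00172345,
       -0.00081505]), 'joint_torque': array([-1.24674349e-03, -3.39961481e+01, -3.02554429e+01,  7.18124374e-02,
        2.33618397e-02, -2.57708751e-05]), 'tool_pos': array([0.23817234, 0.49580324, 0.20558093]), 'ee_rot': array([3.14133880e+00, 5.42521650e-06, 2.69376192e+00]), 'wrist_force': array([ 0.4880616 , -0.28201524, -0.58424099]), 'wrist_torque': array([-0.01722989, -0.04654245, -0.02758788]), 'width': 0.09400194734498593}
```

View pics/top0b.png

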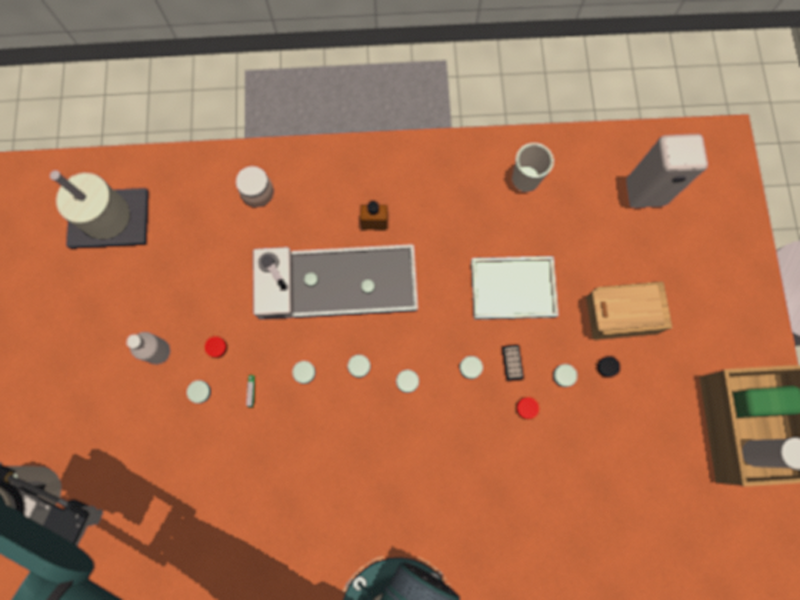

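View pics/scene0.png

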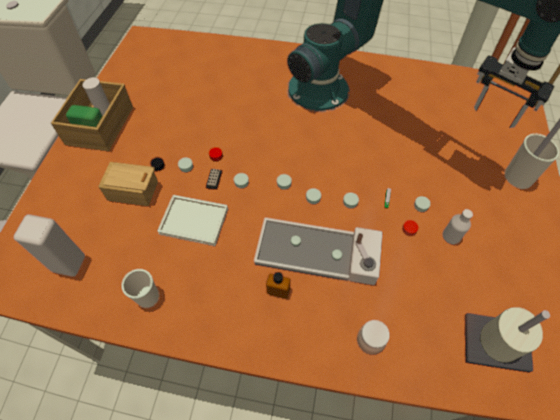

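```bash
cat >> h.py <<'E'
def blobs(s,z,lo=30,hi=2000):
    """pale greenish pucks: centroid of top face at height z"""
    im=s["img"].astype(int);b,g,r=im[...,0],im[...,1],im[...,2]
    m=((g>150)&(b>130)&(g>=r-5)).astype(np.uint8)
    n,l,st,c=cv2.connectedComponentsWithStats(m)
    return [(c[i],st[i,4],at(s,c[i],z)[:2]) for i in range(1,n) if lo<st[i,4]<hi]
E
python3 - <<'E'
from h import *
for n in("top","scene"):
    s=snapshot(n)
    for c,a,p in blobs(s,.02,20):print(n,c.round(1),a,p.round(4))
    im=s["img"].astype(int)
    for nm,x,y in (("tab",251,256),("stub",217.5,195),("floor",240,200),("dish",361,203),("rim",250,219),("house",188,210)):
        if n=="top":print(nm,im[int(y),int(x)])
    if n=="top":
        mx,mn=im.max(2),im.min(2)
        m=((mx-mn<25)&(mx<135)&(mx>70)).astype(np.uint8);m[:150]=0;m[240:]=0;m[:,:195]=0;m[:,300:]=0
        cn=max(cv2.findContours(m,0,2)[0],key=cv2.contourArea);bx=cv2.boxPoints(cv2.minAreaRect(cn))
        print("tray",cv2.contourArea(cn));P=np.array([at(s,p,.012)[:2] for p in bx]);print(bx.round(1).tolist(),P.round(4).tolist())
        # whole feeder & dish by non-red mask
        m=((im[...,2]-im[...,0])<60).astype(np.uint8)
        nn,l,st,c=cv2.connectedComponentsWithStats(m)
        for (x,y) in((250,195),(361,203)):
            i=l[y,x];mm=(l==i).astype(np.uint8);cn=cv2.findContours(mm,0,2)[0][0];bx=cv2.boxPoints(cv2.minAreaRect(cn));print(i,st[i],bx.round(1).tolist(),[at(s,p,.022)[:2].round(4).tolist() for p in bx])
E
```

```text
top [370.6 119.6] 87 [ 0.8313 -0.3137]
top [ 53.9 125.7] 46 [0.8632 0.6129]
top [ 62.4 141.4] 498 [0.8124 0.5847]
top [ 44.1 138. ] 70 [0.8261 0.6395]
top [198.5 187.4] 44 [0.6521 0.1899]
top [217.1 194.8] 65 [0.6277 0.138 ]
top [189.3 208.1] 359 [0.5933 0.2161]
top [257.  199.6] 62 [0.6078 0.0269]
top [250.9 217.1] 205 [0.559  0.0458]
top [250.8 255.9] 161 [0.4513 0.0505]
top [329.1 256.7] 162 [ 0.438  -0.1614]
top [212.3 260.3] 159 [0.4447 0.1548]
top [395.4 262.4] 164 [ 0.4132 -0.3388]
top [284.8 266.5] 157 [ 0.4179 -0.0399]
top [138.5 273.7] 164 [0.4187 0.3546]
top [250.9 407.3] 41 [0.0679 0.0651]
tab [192 214 207]
stub [185 208 199]
floor [110 116 125]
dish [208 224 218]
rim [106 113 121]
house [201 214 218]
tray 3249.0
[[192.6999969482422, 178.60000610351562], [286.5, 173.39999389648438], [288.79998779296875, 216.39999389648438], [195.10000610351562, 221.5]] [[0.6815, 0.2074], [0.6825, -0.0597], [0.5572, -0.0592], [0.5563, 0.2019]]
8 [ 177  172  115   51 5315] [[176.6999969482422, 173.1999969482422], [290.6000061035156, 171.8000030517578], [291.20001220703125, 220.8999938964843
[... 3222 characters left out ...]

scene [153.6 403.8] 454 [ 1.0589 -0.2028]
scene [ 61.9 391.4] 23 [ 1.0822 -0.4148]
scene [  2.4 396.8] 44 [ 1.1295 -0.5492]
scene [116.8 399.3] 88 [ 1.0684 -0.2857]
scene [ 50.7 400.3] 121 [ 1.1064 -0.4324]
scene [174.6 398.7] 28 [ 1.0388 -0.161 ]
scene [122.3 410.1] 94 [ 1.0866 -0.2657]
scene [ 32.2 408.9] 71 [ 1.1343 -0.467 ]
scene [102.4 402.5] 29 [ 1.0821 -0.3148]
scene [ 66.7 404.9] 28 [ 1.1061 -0.3921]
scene [ 89.  412.2] 135 [ 1.1081 -0.3366]
scene [194.  408.2] 43 [ 1.0486 -0.1142]
scene [207.4 411.7] 36 [ 1.0494 -0.084 ]
scene [219.  414.5] 44 [ 1.0499 -0.0582]
scene [233.5 413.1] 68 [ 1.0409 -0.0286]
scene [ 58.5 415.2] 39 [ 1.131  -0.4017]
scene [106.  415.6] 25 [ 1.1057 -0.2968]
```

Request:
{"api": "arm_command", "payload": {
  "commands": "0 0 0 0 0 10 1; 0 0 0 0 0 10 1; 0 0 0 0 0 10 1; 0 0 0 0 0 10 1; 0 0 0 0 0 10 1; 0 0 0 0 0 10 .5; 0 0 0 0 0 4.4 .5; 0 0 0 0 0 0 .5"
}}

```text
time: 1.85
tool_pos: [0.2381, 0.4958, 0.2056]
ee_rot: [3.142, -0.0, 1.533]
wrist_force: [-0.3, 0.6, -0.0]
width: 0.0673
```

Request:
{"api": "arm_command", "payload": {
  "commands": "-36 39 0 0 0 -2.2 .5; -36 39 0 0 0 0 .5; -36 39 0 0 0 0 .5; -36 39 0 0 0 0 .5; -36 39 0 0 0 0 .5; -36 39 0 0 0 0 .5; -36 39 0 0 0 0 .5; -36 39 0 0 0 0 .5; -36 39 0 0 0 0 .5; -34 37 0 0 0 0 .5; 0 0 0 0 0 0 .5"
}}

```text
time: 3.22
tool_pos: [0.6406, 0.1305, 0.2045]
ee_rot: [3.14, -0.003, 1.594]
wrist_force: [-0.8, 0.5, -0.1]
width: 0.0468
```

Run:
```python
from h import *
s=snapshot("top");im=s["img"].copy()
def fd(ox,oy,yw):
    c,n=np.cos(yw),np.sin(yw);return lambda p:np.array([ox+c*p[0]-n*p[1],oy+n*p[0]+c*p[1],p[2]])
big=cv2.resize(im[140:240,160:300],None,fx=5.5,fy=5.5,interpolation=cv2.INTER_CUBIC)
f=fd(.622,.091,-.02)
def pl(pts,col):
    q=(proj(s,[f(p) for p in pts])-[160,140]+.5)*5.5;cv2.polylines(big,[q.round().astype(int).reshape(-1,1,2)],True,col,1)
pl([(-.065,-.155,.024),(.065,-.155,.024),(.065,.085,.024),(-.065,.085,.024)],(0,255,0))
pl([(-.06,-.15,.012),(.06,-.15,.012),(.06,.085,.012),(-.06,.085,.012)],(255,255,0))
pl([(-.065,.085,.055),(.065,.085,.055),(.065,.155,.055),(-.065,.155,.055)],(255,0,255))
pl([(-.017,.095,.099),(.035,.125,.08)],(0,0,255))
cv2.imwrite("pics/ov.png",big)
print(robot.get_obs()["tool_pos"])
```

```text
[0.63950034 0.13205994 0.20495251]
```

View pics/ov.png

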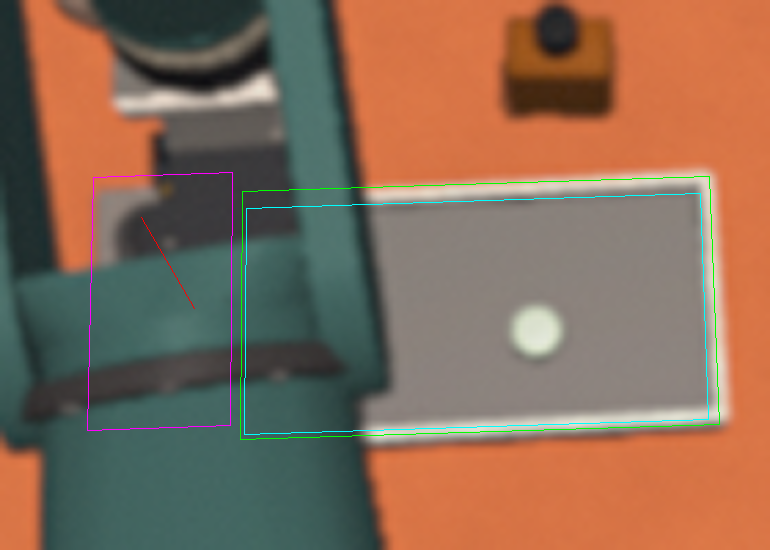

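Request:
{"api": "arm_command", "payload": {
  "commands": "6 -13.5 0 0 0 1.3 .5; 0 0 40 0 0 0 .5; 0 0 40 0 0 0 .5; 0 0 40 0 0 0 .5; 0 0 15 0 0 0 .5; 0 0 0 0 0 0 .5; 0 0 0 0 0 0 .5"
}}

```text
time: 4.15
tool_pos: [0.6192, 0.1495, 0.0751]
ee_rot: [3.131, -0.008, 1.584]
wrist_force: [-0.2, 0.6, 0.6]
width: 0.047
```

Request:
{"api": "arm_command", "payload": {
  "commands": "-11.5 7 0 0 0 0 .5; 0 0 0 0 0 0 .5; 0 0 0 0 0 0 .5"
}}

```text
time: 4.53
tool_pos: [0.6295, 0.1372, 0.0796]
ee_rot: [3.123, -0.009, 1.584]
wrist_force: [0.2, -0.6, -0.6]
width: 0.0467
```

Request:
{"api": "arm_command", "payload": {
  "commands": "0 0 0 0 0 0 .5; 0 0 0 0 0 0 .5"
}}

```text
time: 4.78
tool_pos: [0.6298, 0.137, 0.0799]
ee_rot: [3.123, -0.009, 1.583]
wrist_force: [-0.1, 0.1, -0.1]
width: 0.047
```

Request:
{"api": "arm_command", "payload": {
  "commands": "1 -3.5 0 1.1 -.5 .7 .5; 0 0 20 0 0 0 .5; 0 0 20 0 0 0 .5; 0 0 10 0 0 0 .5; 0 0 0 0 0 0 .5; 0 0 0 0 0 0 .5"
}}

```text
time: 5.52
tool_pos: [0.6243, 0.1384, 0.0242]
ee_rot: [-3.135, 0.001, 1.571]
wrist_force: [0.1, 0.0, 0.6]
width: 0.0468
```

Request:
{"api": "arm_command", "payload": {
  "commands": "0 0 9 -.3 0 0 .5; 0 0 0 0 0 0 .5; 0 0 0 0 0 0 0; 0 0 0 0 0 0 0; 0 0 0 0 0 0 0; 0 0 0 0 0 0 0"
}}

```text
time: 6.28
tool_pos: [0.6257, 0.1386, 0.0169]
ee_rot: [3.138, 0.0, 1.571]
wrist_force: [-0.9, -0.3, -0.4]
width: 0.0249
```

Request:
{"api": "arm_command", "payload": {
  "commands": "0 0 -30 0 0 0 0; 0 0 -40 0 0 0 0; -40 -4 -20 0 0 0 0; -50 -5 0 0 0 0 0; -50 -5 0 0 0 0 0; -50 -5 0 0 0 0 0; -50 -5 0 0 0 0 0; -50 -5 0 0 0 0 0; -40 -4 0 0 0 0 0; -20 -2 0 0 0 0 0; -5 0 0 0 0 0 0; 0 0 0 0 0 0 0"
}}

```text
time: 7.78
tool_pos: [0.591, -0.2249, 0.1107]
ee_rot: [3.135, 0.0, 1.575]
wrist_force: [0.3, 0.1, -0.2]
width: 0.0251
```

Request:
{"api": "arm_command", "payload": {
  "commands": "-5 0 30 0 0 0 0; 0 0 30 0 0 0 0; 0 0 20 0 0 0 0; 0 0 8 0 0 0 0; 0 0 2 0 0 0 0; 0 0 0 0 0 0 0"
}}

```text
time: 8.52
tool_pos: [0.5956, -0.2214, 0.0211]
ee_rot: [3.13, -0.001, 1.586]
wrist_force: [-0.0, 0.0, -0.3]
width: 0.0247
```

Request:
{"api": "arm_command", "payload": {
  "commands": "0 0 6 .5 0 .8 0; 0 0 0 0 0 0 0; 0 0 0 0 0 0 .5; 0 0 0 0 0 0 .5; 0 0 -40 0 0 0 .5; 0 0 -35 0 0 0 .5; 40 2 -10 0 0 0 .5; 50 2 0 0 0 0 .5; 50 2 0 0 0 0 .5; 50 2 0 0 0 0 .5; 35 1 0 0 0 0 .5; 15 0 0 0 0 0 .5"
}}

```text
time: 10.02
tool_pos: [0.6073, 0.0218, 0.1068]
ee_rot: [3.131, 0.001, 1.565]
wrist_force: [0.1, -0.2, 0.0]
width: 0.0469
```

Request:
{"api": "arm_command", "payload": {
  "commands": "3 0 0 0 0 0 .5; 0 0 0 0 0 0 .5"
}}

```text
time: 10.28
tool_pos: [0.6074, 0.0241, 0.1069]
ee_rot: [3.131, 0.002, 1.565]
wrist_force: [0.0, 0.8, 0.1]
width: 0.0471
```

Request:
{"api": "arm_command", "payload": {
  "commands": "3 -1.5 20 .6 0 -.3 .5; 0 0 30 0 0 0 .5; 0 0 20 0 0 0 .5; 0 0 5 0 0 0 .5; 0 0 2 0 0 0 .5; 0 0 0 0 0 0 .5"
}}

```text
time: 11.02
tool_pos: [0.6047, 0.0216, 0.023]
ee_rot: [-3.136, 0.003, 1.563]
wrist_force: [1.4, 1.0, -0.2]
width: 0.047
```

Request:
{"api": "arm_command", "payload": {
  "commands": "5.4 1 0 -.3 0 -.4 .5; 0 0 0 0 0 0 .5; 0 0 6 0 0 0 .5; 0 0 0 0 0 0 .5; 0 0 0 0 0 0 0; 0 0 0 0 0 0 0; 0 0 0 0 0 0 0; 0 0 0 0 0 0 0"
}}

```text
time: 12.02
tool_pos: [0.6075, 0.0274, 0.0191]
ee_rot: [3.137, 0.004, 1.571]
wrist_force: [0.3, 0.2, 0.1]
width: 0.025
```

Request:
{"api": "arm_command", "payload": {
  "commands": "0 0 -30 0 0 0 0; 0 0 -40 0 0 0 0; -40 -2 -20 0 0 0 0; -50 -3 0 0 0 0 0; -50 -3 0 0 0 0 0; -50 -3 0 0 0 0 0; -50 -2 0 0 0 0 0; -40 -2 0 0 0 0 0; -17 0 0 0 0 0 0; -5 0 0 0 0 0 0; 0 0 0 0 0 0 0"
}}

```text
time: 13.4
tool_pos: [0.5928, -0.2807, 0.113]
ee_rot: [3.136, 0.003, 1.576]
wrist_force: [-0.2, 0.2, -0.8]
width: 0.0247
```

Request:
{"api": "arm_command", "payload": {
  "commands": "0 0 30 0 0 0 0; 0 0 30 0 0 0 0; 0 0 20 0 0 0 0; 0 0 8 0 0 0 0; 0 0 2 0 0 0 0; 0 0 0 0 0 0 0"
}}

```text
time: 14.15
tool_pos: [0.5972, -0.2724, 0.0239]
ee_rot: [3.131, 0.002, 1.586]
wrist_force: [0.3, 0.4, 0.3]
width: 0.0251
```

Request:
{"api": "arm_command", "payload": {
  "commands": "0 0 8 .6 0 .8 0; 0 0 0 0 0 0 0; 0 0 0 0 0 0 .5; 0 0 0 0 0 0 .5; 0 0 -40 0 0 0 .5; 0 0 -35 0 0 0 .7; 15 -22 -5 0 0 0 .7; 25 -36 0 0 0 0 .7; 30 -40 0 0 0 0 .7; 27 -38 0 0 0 0 .7; 12 -17 0 0 0 0 .7; 3 -5 0 0 0 0 .7"
}}

```text
time: 15.65
tool_pos: [0.4369, -0.1593, 0.1009]
ee_rot: [3.133, 0.007, 1.569]
wrist_force: [0.1, 0.3, 0.8]
width: 0.0656
```

Run:
```python
from h import *
s=snapshot("top");cv2.imwrite("pics/t1.png",s["img"][140:300,100:440].repeat(2,0).repeat(2,1))
for n in("top","scene"):
    s=snapshot(n)
    for c,a,p in blobs(s,.02,40,400):
        if .38<p[0]<.7 and abs(p[1])<.5: print(n,c.round(1),a,p.round(4))
print(robot.get_obs()["tool_pos"],robot.get_obs()["ee_rot"])
```

```text
top [197.7 184.5] 99 [0.6607 0.1921]
top [253.2 217.1] 189 [0.5586 0.0395]
top [250.8 255.9] 160 [0.4514 0.0504]
top [212.4 260.4] 160 [0.4446 0.1547]
top [395.3 262.5] 167 [ 0.4131 -0.3385]
top [138.6 273.7] 165 [0.4187 0.3545]
scene [184.7 163. ] 111 [ 0.415  -0.3377]
scene [313.2 194.6] 134 [0.4544 0.0516]
scene [350.6 198.7] 132 [0.4479 0.1563]
scene [422.4 202.4] 133 [0.4208 0.3566]
[ 0.43808791 -0.16025876  0.10081022] [3.13332465 0.00692208 1.56841094]
```

View pics/t1.png

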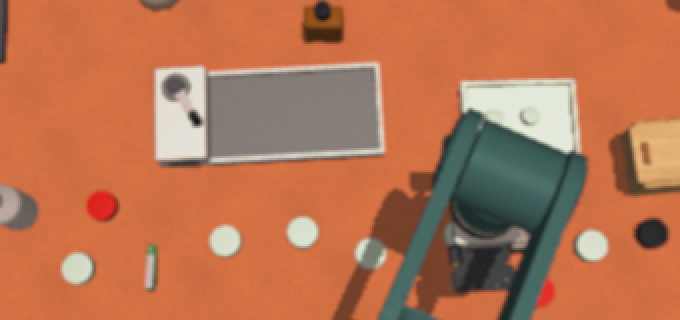

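Request:
{"api": "arm_command", "payload": {
  "commands": "0 0 30 .5 .4 0 .7; 0 0 30 0 0 0 .7; 0 0 16 0 0 0 .7; 0 0 6 0 0 0 .7; 0 0 2 0 0 0 .7; 0 0 0 0 0 0 .7"
}}

```text
time: 16.55
tool_pos: [0.4442, -0.1646, 0.0168]
ee_rot: [3.136, 0.003, 1.567]
wrist_force: [0.0, -0.5, 0.1]
width: 0.0658
```

Request:
{"api": "arm_command", "payload": {
  "commands": "3.5 -5 0 .3 0 0 .7; 0 0 0 0 0 0 .7; 0 0 11 0 0 0 .7; 0 0 0 0 0 0 .7; 0 0 0 0 0 0 0; 0 0 0 0 0 0 0; 0 0 0 0 0 0 0; 0 0 0 0 0 0 0"
}}

```text
time: 17.55
tool_pos: [0.44, -0.1613, 0.0069]
ee_rot: [3.138, 0.005, 1.567]
wrist_force: [-0.2, -0.0, 0.3]
width: 0.0416
```

Request:
{"api": "arm_command", "payload": {
  "commands": "0 0 -30 0 0 0 0; 0 0 -40 0 0 0 0; 11 15 -10 0 0 0 0; 22 30 0 0 0 0 0; 29 40 0 0 0 0 0; 29 40 0 0 0 0 0; 24 33 0 0 0 0 0; 11 16 0 0 0 0 0; 5 8 0 0 0 0 0; 0 0 0 0 0 0 0; 0 0 0 0 0 0 0"
}}

```text
time: 18.92
tool_pos: [0.6276, -0.0201, 0.0777]
ee_rot: [-3.133, 0.0, 1.567]
wrist_force: [-0.2, 0.4, -1.0]
width: 0.0414
```

Request:
{"api": "arm_command", "payload": {
  "commands": "0 0 25 0 0 0 0; 0 0 20 0 0 0 0; 0 0 8 0 0 0 0; 0 0 2 0 0 0 0; 0 0 0 0 0 0 0"
}}

```text
time: 19.55
tool_pos: [0.6263, -0.0231, 0.024]
ee_rot: [-3.137, 0.001, 1.563]
wrist_force: [-0.5, 0.5, -0.0]
width: 0.0412
```

Request:
{"api": "arm_command", "payload": {
  "commands": "-9 -4 0 0 0 0 0; 0 0 0 0 0 0 0; 0 0 4 0 0 0 0; 0 0 0 0 0 0 0; 0 0 0 0 0 0 .7; 0 0 0 0 0 0 .7; 0 0 0 0 0 0 .7; 0 0 -30 0 0 0 .7; 0 0 -40 0 0 0 .7; 0 -20 -10 0 0 0 .7; -1 -40 0 0 0 0 .7; -2 -50 0 0 0 0 .7"
}}

```text
time: 21.05
tool_pos: [0.5136, -0.0349, 0.1047]
ee_rot: [3.141, 0.002, 1.564]
wrist_force: [0.1, -0.7, -0.1]
width: 0.0655
```

Request:
{"api": "arm_command", "payload": {
  "commands": "-2 -50 0 0 0 0 .7; 0 -30 0 0 0 0 .7; 0 -10 0 0 0 0 .7; 0 -2 0 0 0 0 .7; 0 0 0 0 0 0 .7"
}}

```text
time: 21.68
tool_pos: [0.4186, -0.0362, 0.1059]
ee_rot: [3.137, 0.003, 1.564]
wrist_force: [0.0, 0.3, -0.0]
width: 0.0661
```

Request:
{"api": "arm_command", "payload": {
  "commands": "0 0 30 0 0 -.3 .7; 0 0 30 0 0 0 .7; 0 0 20 0 0 0 .7; 0 0 7 0 0 0 .7; 0 0 2 0 0 0 .7; 0 0 0 0 0 0 .7"
}}

```text
time: 22.42
tool_pos: [0.426, -0.0372, 0.0162]
ee_rot: [3.132, 0.004, 1.57]
wrist_force: [-0.5, -0.4, 0.9]
width: 0.0659
```

Request:
{"api": "arm_command", "payload": {
  "commands": "-2 -6 0 .5 .2 0 .7; 0 0 0 0 0 0 .7; 0 0 10 0 0 0 .7; 0 0 0 0 0 0 .7; 0 0 0 0 0 0 0; 0 0 0 0 0 0 0; 0 0 0 0 0 0 0; 0 0 0 0 0 0 0"
}}

```text
time: 23.42
tool_pos: [0.4211, -0.0397, 0.0074]
ee_rot: [3.137, 0.001, 1.57]
wrist_force: [0.2, 0.6, -0.5]
width: 0.0413
```

Request:
{"api": "arm_command", "payload": {
  "commands": "0 0 -30 0 0 0 0; 0 0 -40 0 0 0 0; 4 15 -10 0 0 0 0; 11 35 0 0 0 0 0; 14 45 0 0 0 0 0; 14 45 0 0 0 0 0; 10 35 0 0 0 0 0; 4 15 0 0 0 0 0; 1 5 0 0 0 0 0; 0 0 0 0 0 0 0"
}}

```text
time: 24.68
tool_pos: [0.621, 0.0199, 0.0889]
ee_rot: [3.139, 0.001, 1.569]
wrist_force: [0.1, -0.1, -0.8]
width: 0.0411
```

Request:
{"api": "arm_command", "payload": {
  "commands": "0 0 25 0 0 0 0; 0 0 20 0 0 0 0; 0 0 8 0 0 0 0; 0 0 2 0 0 0 0; 0 0 0 0 0 0 0"
}}

```text
time: 25.3
tool_pos: [0.6194, 0.0186, 0.035]
ee_rot: [3.137, 0.002, 1.568]
wrist_force: [0.1, -0.0, -0.4]
width: 0.0415
```

Request:
{"api": "arm_command", "payload": {
  "commands": "4 2 0 0 0 0 0; 0 0 10 0 0 0 0; 0 0 4 0 0 0 0; 0 0 0 0 0 0 0; 0 0 0 0 0 0 .7; 0 0 0 0 0 0 .7; 0 0 0 0 0 0 .7; 0 0 -30 0 0 0 .7; 0 0 -40 0 0 0 .7; 3 -20 -10 0 0 0 .7; 7 -40 0 0 0 0 .7; 7 -45 0 0 0 0 .7"
}}

```text
time: 26.8
tool_pos: [0.5178, 0.04, 0.1045]
ee_rot: [3.13, 0.002, 1.566]
wrist_force: [0.1, 0.7, 0.7]
width: 0.0658
```

Request:
{"api": "arm_command", "payload": {
  "commands": "6 -35 0 0 0 0 .7; 3 -18 0 0 0 0 .7; 1 -6 0 0 0 0 .7; 0 -2 0 0 0 0 .7; 0 0 0 0 0 0 .7"
}}

```text
time: 27.42
tool_pos: [0.4542, 0.0508, 0.1055]
ee_rot: [3.126, 0.002, 1.567]
wrist_force: [1.4, -0.3, -0.3]
width: 0.0657
```

Request:
{"api": "arm_command", "payload": {
  "commands": "0 0 30 .8 0 -.2 .7; 0 0 30 0 0 0 .7; 0 0 20 0 0 0 .7; 0 0 7 0 0 0 .7; 0 0 2 0 0 0 .7; 0 0 0 0 0 0 .7"
}}

```text
time: 28.18
tool_pos: [0.4605, 0.0497, 0.0158]
ee_rot: [3.135, 0.002, 1.569]
wrist_force: [-0.0, -0.2, -0.2]
width: 0.0655
```

Request:
{"api": "arm_command", "payload": {
  "commands": "1 -7 0 .3 .2 0 .7; 0 0 0 0 0 0 .7; 0 0 10 0 0 0 .7; 0 0 0 0 0 0 .7; 0 0 0 0 0 0 0; 0 0 0 0 0 0 0; 0 0 0 0 0 0 0; 0 0 0 0 0 0 0"
}}

```text
time: 29.18
tool_pos: [0.4544, 0.0508, 0.0071]
ee_rot: [3.137, -0.001, 1.569]
wrist_force: [-0.2, -0.4, -0.1]
width: 0.0411
```

Request:
{"api": "arm_command", "payload": {
  "commands": "0 0 -30 0 0 0 0; 0 0 -40 0 0 0 0; 2 15 -10 0 0 0 0; 5 30 0 0 0 0 0; 6 40 0 0 0 0 0; 6 40 0 0 0 0 0; 4 25 0 0 0 0 0; 2 12 0 0 0 0 0; 1 2 0 0 0 0 0; 0 0 0 0 0 0 0"
}}

```text
time: 30.42
tool_pos: [0.621, 0.0769, 0.0888]
ee_rot: [3.14, -0.001, 1.569]
wrist_force: [-0.3, -1.5, -0.4]
width: 0.041
```

Request:
{"api": "arm_command", "payload": {
  "commands": "0 0 25 0 0 0 0; 0 0 20 0 0 0 0; 0 0 8 0 0 0 0; 0 0 2 0 0 0 0; 0 0 0 0 0 0 0"
}}

```text
time: 31.05
tool_pos: [0.6192, 0.0767, 0.0354]
ee_rot: [3.137, -0.001, 1.569]
wrist_force: [0.4, -0.1, -0.0]
width: 0.0411
```

Request:
{"api": "arm_command", "payload": {
  "commands": "0 2 0 0 0 0 0; 0 0 10 0 0 0 0; 0 0 4 0 0 0 0; 0 0 0 0 0 0 0; 0 0 0 0 0 0 .7; 0 0 0 0 0 0 .7; 0 0 0 0 0 0 .7; 0 0 -30 0 0 0 .7; 0 0 -40 0 0 0 .7; 8 -20 -10 0 0 0 .7; 18 -40 0 0 0 0 .7; 20 -45 0 0 0 0 .7"
}}

```text
time: 32.55
tool_pos: [0.5179, 0.1227, 0.1051]
ee_rot: [3.131, -0.002, 1.565]
wrist_force: [0.1, 0.9, 0.4]
width: 0.0657
```

Request:
{"api": "arm_command", "payload": {
  "commands": "16 -35 0 0 0 0 .7; 9 -20 0 0 0 0 .7; 3 -7 0 0 0 0 .7; 1 -2 0 0 0 0 .7; 0 0 0 0 0 0 .7"
}}

```text
time: 33.17
tool_pos: [0.4512, 0.1537, 0.1063]
ee_rot: [3.126, -0.002, 1.567]
wrist_force: [0.6, 0.4, -0.0]
width: 0.0662
```

Request:
{"api": "arm_command", "payload": {
  "commands": "1 -4 30 .8 0 -.2 .7; 0 0 30 0 0 0 .7; 0 0 20 0 0 0 .7; 0 0 7 0 0 0 .7; 0 0 2 0 0 0 .7; 0 0 0 0 0 0 .7"
}}

```text
time: 33.92
tool_pos: [0.4538, 0.1534, 0.0165]
ee_rot: [3.135, -0.003, 1.566]
wrist_force: [-0.1, 0.2, 0.0]
width: 0.0656
```

Request:
{"api": "arm_command", "payload": {
  "commands": "2 -7 0 .3 0 0 .7; 0 0 0 0 0 0 .7; 0 0 11 0 0 0 .7; 0 0 0 0 0 0 .7; 0 0 0 0 0 0 0; 0 0 0 0 0 0 0; 0 0 0 0 0 0 0; 0 0 0 0 0 0 0"
}}

```text
time: 34.92
tool_pos: [0.4477, 0.156, 0.0067]
ee_rot: [3.137, -0.004, 1.566]
wrist_force: [0.9, -0.3, -0.8]
width: 0.0412
```

Request:
{"api": "arm_command", "payload": {
  "commands": "0 0 -30 0 0 0 0; 0 0 -40 0 0 0 0; -2 15 -10 0 0 0 0; -4 32 0 0 0 0 0; -6 42 0 0 0 0 0; -6 42 0 0 0 0 0; -4 26 0 0 0 0 0; -2 12 0 0 0 0 0; 0 2 0 0 0 0 0; 0 0 0 0 0 0 0"
}}

```text
time: 36.17
tool_pos: [0.6212, 0.1306, 0.0886]
ee_rot: [3.14, -0.004, 1.568]
wrist_force: [-0.1, -0.2, -1.2]
width: 0.0412
```

Request:
{"api": "arm_command", "payload": {
  "commands": "0 0 25 0 0 0 0; 0 0 20 0 0 0 0; 0 0 8 0 0 0 0; 0 0 2 0 0 0 0; 0 0 0 0 0 0 0"
}}

```text
time: 36.8
tool_pos: [0.619, 0.1325, 0.0352]
ee_rot: [3.137, -0.004, 1.57]
wrist_force: [-0.5, -0.4, 0.6]
width: 0.0414
```

Request:
{"api": "arm_command", "payload": {
  "commands": "0 2 0 0 0 0 0; 0 0 10 0 0 0 0; 0 0 4 0 0 0 0; 0 0 0 0 0 0 0; 0 0 0 0 0 0 .7; 0 0 0 0 0 0 .7; 0 0 0 0 0 0 .7; 0 0 -30 0 0 0 .7; 0 0 -50 0 0 0 .7; 0 -40 -30 0 0 0 .3; 0 -50 0 0 0 0 0; 0 -50 0 0 0 0 0"
}}

```text
time: 38.3
tool_pos: [0.4814, 0.132, 0.1353]
ee_rot: [3.132, -0.005, 1.568]
wrist_force: [-0.1, -0.3, 0.1]
width: 0.0393
```

Request:
{"api": "arm_command", "payload": {
  "commands": "0 -50 0 0 0 0 0; 0 -50 0 0 0 0 0; 0 -40 0 0 0 0 0; 0 -20 0 0 0 0 0; 0 0 0 0 0 0 0"
}}

```text
time: 38.92
tool_pos: [0.3149, 0.1326, 0.1355]
ee_rot: [3.124, -0.007, 1.57]
wrist_force: [0.9, -1.0, 0.1]
width: 0.0006
```

Run:
```python
from h import *
for n in("top","scene"):
    s=snapshot(n)
    c=s["img"][140:300,100:440] if n=="top" else s["img"][130:330,130:470]
    cv2.imwrite(f"pics/{n}2.png",cv2.resize(c,None,fx=2.3,fy=2.3,interpolation=cv2.INTER_CUBIC))
    for c,a,p in blobs(s,.02,40,400):
        if .38<p[0]<.7 and abs(p[1])<.5: print(n,c.round(1),a,p.round(4))
    for q in("lever_post","lever_hinge"):
        for d in models.tip_of(q,s)[:2]: px=np.array(d["centre"])*[560,420];print(q,round(d["conf"],2),px.round(),at(s,px,.08)[:2].round(4))
print(robot.get_obs()["tool_pos"],robot.get_obs()["ee_rot"])
```

```text
top [197.9 184.5] 86 [0.6606 0.1914]
top [278.8 191.8] 182 [ 0.6273 -0.0348]
top [238.9 194.1] 181 [0.6266 0.0771]
top [258.1 193. ] 181 [0.6268 0.023 ]
top [218.6 195.2] 183 [0.6264 0.1338]
top [251.7 217. ] 202 [0.5589 0.0436]
top [395.3 262.5] 165 [ 0.4131 -0.3387]
top [132.1 284.6] 168 [0.3903 0.3715]
lever_post 0.45 [199. 196.] [0.6115 0.1775]
lever_hinge 0.97 [185. 180.] [0.6562 0.217 ]
scene [184.7 162.9] 110 [ 0.4148 -0.3376]
scene [428.1 195.1] 121 [0.3925 0.3727]
scene [270.8 240.1] 185 [ 0.6174 -0.0352]
scene [292.6 243.7] 185 [0.6169 0.0223]
scene [313.4 247.1] 189 [0.6165 0.077 ]
scene [335.2 251. ] 197 [0.6169 0.1338]
lever_post 0.59 [355. 238.] [0.6034 0.1751]
lever_hinge 0.69 [370. 259.] [0.6521 0.215 ]
[0.31614088 0.13239783 0.13502343] [ 3.12693353 -0.00674448  1.56839583]
```

View pics/top2.png

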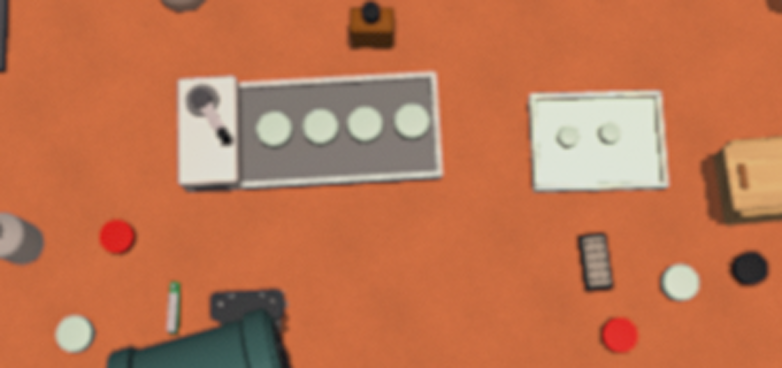

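View pics/scene2.png

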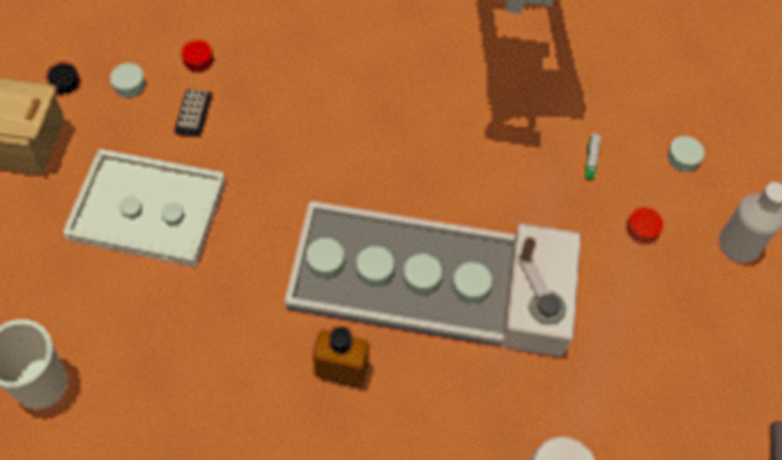

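Request:
{"api": "arm_command", "payload": {
  "commands": "0 30 0 .8 -.4 0 0; 1 45 0 0 0 0 0; 2 50 0 0 0 0 0; 2 50 0 0 0 0 0; 2 45 0 0 0 0 0; 2 30 0 0 0 0 0; 2 15 0 0 0 0 0; 0 5 0 0 0 0 0; 0 0 25 0 0 0 0; 0 0 20 0 0 0 0; 0 0 5 0 0 0 0; 0 0 0 0 0 0 0"
}}

```text
time: 40.72
tool_pos: [0.5997, 0.1409, 0.0771]
ee_rot: [-3.134, 0.001, 1.565]
wrist_force: [-0.0, -0.2, 0.1]
width: 0.0002
```

Request:
{"api": "arm_command", "payload": {
  "commands": "10 0 3 0 0 0 0; 10 0 0 0 0 0 0; 10 0 0 0 0 0 0; 10 0 0 0 0 0 0; 10 0 0 0 0 0 0; 10 0 0 0 0 0 0; 5 0 0 0 0 0 0; 0 0 0 0 0 0 0"
}}

```text
time: 41.72
tool_pos: [0.5939, 0.2028, 0.0758]
ee_rot: [-3.121, 0.02, 1.565]
wrist_force: [-0.5, -3.7, 0.2]
width: -0.0001
```

Request:
{"api": "arm_command", "payload": {
  "commands": "6 3 0 -1 1 0 0; 6 0 0 0 0 0 0; 5 0 0 0 0 0 0; 2 0 0 0 0 0 0"
}}

```text
time: 42.22
tool_pos: [0.5978, 0.2193, 0.0754]
ee_rot: [-3.139, 0.007, 1.563]
wrist_force: [0.5, -4.4, 0.4]
width: 0.0003
```

Request:
{"api": "arm_command", "payload": {
  "commands": "4 0 0 0 0 0 0; 3 0 0 0 0 0 0; 2 0 0 0 0 0 0"
}}

```text
time: 42.6
tool_pos: [0.5999, 0.2258, 0.0754]
ee_rot: [3.141, 0.012, 1.561]
wrist_force: [0.4, -6.6, 0.6]
width: 0.0007
```

Run:
```python
from h import *
s=snapshot("scene")
cv2.imwrite("pics/l1.png",cv2.resize(s["img"][200:300,310:430],None,fx=5,fy=5,interpolation=cv2.INTER_CUBIC))
print(robot.get_obs()["tool_pos"],robot.get_obs()["wrist_force"])
```

```text
[0.59994417 0.22589632 0.07541948] [ 0.0413347  -6.57522558  0.64502986]
```

View pics/l1.png

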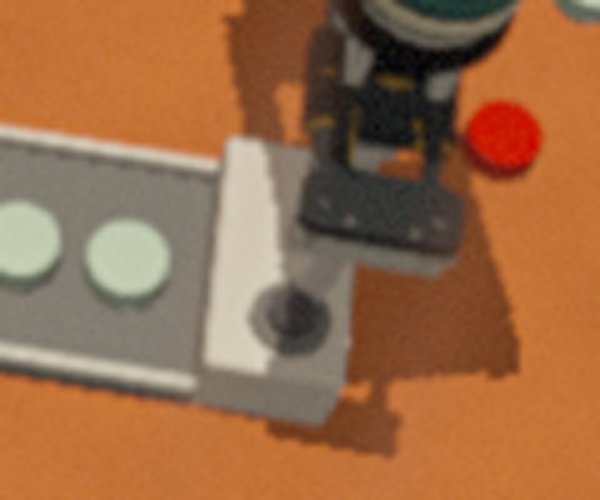

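Request:
{"api": "arm_command", "payload": {
  "commands": "2 0 0 0 0 0 0; 2 0 0 0 0 0 0"
}}

```text
time: 42.9
tool_pos: [0.6008, 0.2279, 0.0754]
ee_rot: [3.14, 0.016, 1.56]
wrist_force: [0.3, -6.3, 0.5]
width: 0.0005
```

Request:
{"api": "arm_command", "payload": {
  "commands": "3 0 0 0 0 0 0; 3 0 0 0 0 0 0"
}}

```text
time: 43.15
tool_pos: [0.601, 0.2283, 0.0755]
ee_rot: [3.141, 0.027, 1.557]
wrist_force: [-1.3, -10.6, 1.5]
width: 0.0008
```

Request:
{"api": "arm_command", "payload": {
  "commands": "3 0 0 0 0 0 0; 2 0 0 0 0 0 0"
}}

```text
time: 43.4
tool_pos: [0.6009, 0.2279, 0.0756]
ee_rot: [-3.14, 0.037, 1.554]
wrist_force: [-0.9, -8.4, 1.5]
width: 0.0002
```

Request:
{"api": "arm_command", "payload": {
  "commands": "2 0 0 0 0 0 0; -10 0 0 0 2 0 0; -15 0 0 0 0 0 0; -15 0 0 0 0 0 0; -15 0 0 0 0 0 0; -15 0 0 0 0 0 0; -10 0 0 0 0 0 0; 0 0 -30 0 0 0 0; 0 0 -30 0 0 0 0; 0 -40 0 0 0 0 0; 0 -50 0 0 0 0 0; 0 -50 0 0 0 0 0"
}}

```text
time: 44.9
tool_pos: [0.4594, 0.148, 0.1384]
ee_rot: [3.141, -0.008, 1.552]
wrist_force: [0.1, 0.7, 1.1]
width: 0.0004
```

Request:
{"api": "arm_command", "payload": {
  "commands": "0 -50 0 0 0 0 0; 0 -40 0 0 0 0 0; 0 -20 0 0 0 0 0; 0 0 0 0 0 0 0; 0 0 0 0 0 0 0"
}}

```text
time: 45.52
tool_pos: [0.3442, 0.1512, 0.1393]
ee_rot: [3.136, -0.013, 1.555]
wrist_force: [-0.1, 0.0, 0.6]
width: 0.0008
```

Run:
```python
from h import *
for n in("top","scene"):
    s=snapshot(n)
    if n=="top":cv2.imwrite("pics/top3.png",cv2.resize(s["img"][140:300,100:440],None,fx=2.3,fy=2.3,interpolation=cv2.INTER_CUBIC))
    for c,a,p in blobs(s,.02,40,400):
        if .38<p[0]<.7 and abs(p[1])<.5: print(n,c.round(1),a,p.round(4))
    for d in models.tip_of("lever_post",s)[:2]: px=np.array(d["centre"])*[560,420];print(round(d["conf"],2),px.round(),at(s,px,.08)[:2].round(4))
print(robot.get_obs()["tool_pos"],robot.get_obs()["wrist_force"])
```

```text
top [197.8 184.1] 87 [0.6619 0.1917]
top [278.7 191.8] 184 [ 0.6274 -0.0347]
top [238.9 194. ] 180 [0.6267 0.077 ]
top [258.2 193. ] 183 [0.6268 0.023 ]
top [218.6 195.2] 183 [0.6264 0.1338]
top [252.2 217.1] 192 [0.5587 0.0424]
top [395.3 262.5] 166 [ 0.4131 -0.3386]
top [130.1 284.8] 115 [0.3901 0.3768]
0.42 [198. 195.] [0.6134 0.1818]
scene [184.7 163. ] 109 [ 0.415  -0.3375]
scene [428.2 195. ] 121 [0.3923 0.3728]
scene [270.8 240.2] 183 [ 0.6176 -0.0353]
scene [292.6 243.7] 185 [0.6169 0.0224]
scene [313.5 247.1] 190 [0.6165 0.0772]
scene [335.2 250.9] 198 [0.6166 0.1338]
0.56 [355. 237.] [0.6006 0.1736]
0.37 [316. 250.] [0.655  0.0861]
[0.34412911 0.15103289 0.13889534] [-0.21833131  0.32193745 -0.66723233]
```

View pics/top3.png

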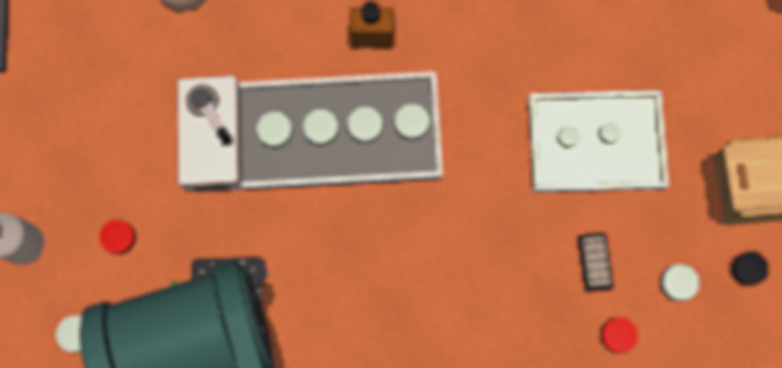

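The picture shows four fresh tablets lying in the tray at crop pixels (274,128) to (412,120). Both stubs are in the dish at (568,136) and (608,132), and the lever is back at rest with its post at (224,136). The gripper is clear of everything, so I am handing in.

```bash
python3 -c "
from bench import robot
print(robot.close_job())"
```

```text
the job is handed in; nothing more can be done
None
```

I finished the refill and handed the job in at about 46 s of the 210 s allowed; the hand-in itself gives no verdict.

- **Stubs:** this run had two, and both went from the tray into the dish. They show inside the dish in the last top picture.
- **Fresh tablets:** four lie flat in a row on the tray floor, and both cameras agree on their positions. The other two are on the ledge. The left spare had shifted about 3 cm between pictures while the arm was elsewhere, but it still lies on the ledge.
- **Lever:** I pushed the post until the arm stopped advancing at y = 0.228 m and the force rose to about 8 to 11 N. I held it there for at least 0.25 s and then backed off. The last picture shows it back at its rest position.
- **Other items:** no bystander had visibly moved where the final top picture shows it. The arm covered most of the clipper there, though it stood in place in the picture before the lever swing. The gripper ended clear of everything, with the wrist force near zero.

**Disagreements in the checks:**
- The lever-post detector read (0.613, 0.182) from the top camera and (0.601, 0.174) from the scene camera. I expected (0.605, 0.182), so the rest angle is judged by eye from the picture, not measured.
- The lever reaching its stop is inferred from the stall and the force, because I had no direct angle reading.
- The scene camera also gave one low-confidence false post on a tray tablet.

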